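# Shut and clamp the food carrier

### The arm

A 6-joint arm with a two-finger parallel gripper is mounted at the origin on a cart in front of the work surface, level with it; the furniture and walls round the work are solid. World frame = base frame: x ahead of the robot, y to its left, z up, the work surface at z = 0. Lengths are in mm, angles in rad, forces in N, time in s.
With the tool pointing down it reaches from about 300 to 825 mm from the base axis. Payload 5.4 kg.
Tool frame: the origin (TCP) lies where the fingers leave the gripper's body, on its centre line; the fingertips stand 88 mm ahead of it and the grasp point (between the pads) lies env.hold_point_z ahead of it (env.hold_point_z is the distance from the TCP to the grasp point, in mm); z points along the fingers, y is the line along which they close (so a half turn about z gives the same grasp; the last joint's range is limited). The gripper opens to 92 mm and grips with 3 to 60 N. Pads are 20 mm wide; open, the fingers measure 128 mm over their backs; the gripper's body (75 mm by 189 mm) begins 69 mm behind the grasp point.
Start: joints at [0.998, 0.158, 1.597, -0, 1.386, -0.21], TCP at [204.073, 537.551, 302.701] pointing down, gripper open.
Joint ranges: [-2.91, 2.91], [-0.94, 2.29], [0.18, 2.7], [-1.29, 4.43], [0.17, 2.64], [-3, 3]. Speed limits (rad/s): [2.57, 2.57, 3.14, 3.14, 3.14, 3.14].

### API

Orientations are given as a unit quaternion [x, y, z, w].
In Python, from workcell import env gives the robot as it stands.
- The arm moves only by the tool play_rows, never from a script. Its argument "motion" is a list that holds one entry, the list of rows, each a list of 7 numbers: the shift along the tool's x, y, z in units of 0.4 m (1.0 is 0.4 m), then the turn, a rotation vector about the tool's x, y, z in units of 90 degrees (1.0 is 90 degrees), then the gripper's target within -1 to 1 (fully open at 1, half-way at 0, shut at -1). A call has 1 to 12 rows; each row is the pose to reach, as a shift and turn from the pose commanded when the call began, along the tool's axes at that moment; what a row does not reach only later rows make up. A row lasts 1/10 s, in which the tool goes at most 50 mm and 8.59 degrees, less where a joint would pass 70% of its speed; a pose out of reach is approached as far as the arm can. A call with a number of a shift or a turn outside -1 to 1 is refused whole. A call with a gripper value outside its range is refused whole. The fingers move at their own pace and stop on an object; "squeeze" is the grip in N (left out, the last holds). Time passes only in rows, so rows that repeat a pose let the fingers close. It gives the time, the measured TCP pose, the force, the opening and the grip force at its end, in the units of the state.
- env.observe(): the state, without advancing time (a new reading comes with each control period).
- env.capture(name): name is "scene" or "top" or "wrist"; returns the picture (480x640x3 uint8, red, green, blue); there is no depth.
- env.camera_info(name): a dict with "K" (3x3 intrinsics, pixels), "R" (3x3) and "t" (3): a world point X has camera coordinates R X + t. Camera axes: x right, y down, z forward; pixel columns grow to the right and rows downward; lengths in mm; the calibration is good to about 2 mm. A picture is of the moment at which its call begins: read the wrist's pose just before it. camera_info takes no time and is no camera call; for the wrist camera it gives the pose at the moment of the call.
- env.close_job(): hands the job in; it is judged then, once.
The state is a dict: "t": time; "joints": joint angles; "qvel": joint speeds; "tau": joint torques, N m; "tool_pos": TCP position; "tcp_rot": TCP orientation; "ft_force": force on the tool from outside, world axes, zero at the start; "wrist_torque": the same for the moment, N m; "gripper_width": finger opening in mm; "grasp_force": force on a finger pad.
Only numpy, scipy, OpenCV 4.12 (cv2) and the standard library are available. Lean on these libraries where they do the work, as an engineer would, in place of code of your own. Each camera call takes 0.05 s, during which the arm holds its last target. There are 200 camera calls.

### The job

Close the insulated food carrier so it can go out: push its half-open lid all the way down, then flip both clamp levers on its front over, past their centre, until each snaps down onto the lid. Use the fingertips only: pick nothing up, do not shove the carrier along the table, and leave the things standing round it where they are.

Things in the scene. Friction and masses are not known exactly. Their poses are not given: they have to be found in the camera images.
- carrier: grey insulated box, 244 mm deep (its x), 330 mm wide (its y), rim 160 mm high, with a lidded casserole inside, about 6 kg, standing loose on the table; origin at the centre of its underside, x from its front (the side with the clamps, facing the robot) to its hinged back, y to its left, z up
- lid (a joint): lid angle in rad: 0 = shut, grows as its front rises. Hinged along the carrier's back, the axis 130 mm behind the carrier's origin and 164 mm above its underside. The stiff hinge holds it where it is left; a few N near the front edge push it down. Shut, its flat front strip is 179 mm above the underside and the raised panel behind the strip 14 mm higher
- lid_press (a point): point on top of the lid's flat front strip, midway between the clamps, where a push shuts it; 220 mm in front of the hinge axis, moves with the lid; the strip reaches 38 mm in front of this point and 31 mm behind it
- clamp_left (a joint): the left (carrier's +y) clamp lever in rad: 0 = open, standing up and leaning out over the carrier's front; about 1.48 = shut, lying back over the lid with its pad pressing on it. Turns about a level pin on the front wall. An over-centre spring drives it to the nearer end with up to 0.3 N m: it resists until past its balance point at 0.73, then snaps over. Its steel grip is 30 mm wide, 10 mm thick, 52 mm long
- clamp_right (a joint): the right (carrier's -y) clamp lever in rad: 0 = open, standing up and leaning out over the carrier's front; about 1.48 = shut, lying back over the lid with its pad pressing on it. Turns about a level pin on the front wall. An over-centre spring drives it to the nearer end with up to 0.3 N m: it resists until past its balance point at 0.73, then snaps over. Its steel grip is 30 mm wide, 10 mm thick, 52 mm long
- clamp_left_pivot (a point): point on the pin of the left clamp, 105 mm left of the carrier's middle, 14 mm in front of its front wall, 158 mm above its underside. Push the lever along the carrier's +x. Open, its grip ends 94 mm from the pin, 40 mm in front of it and 85 mm above it; 55 mm above the pin its front face is about 40 mm in front of the pin. Shut, its end is 80 mm behind the pin and 55 mm above it
- clamp_right_pivot (a point): point on the pin of the right clamp, 105 mm right of the carrier's middle, 14 mm in front of its front wall, 158 mm above its underside. Push the lever along the carrier's +x. Open, its grip ends 94 mm from the pin, 40 mm in front of it and 85 mm above it; 55 mm above the pin its front face is about 40 mm in front of the pin. Shut, its end is 80 mm behind the pin and 55 mm above it
- clamp_left_tip (a point): point at the free end of the left clamp's grip (in the middle of its 10 mm thickness); moves with the lever
- clamp_right_tip (a point): point at the free end of the right clamp's grip (in the middle of its 10 mm thickness); moves with the lever
- tin_1: food tin, 75 mm across, 58 mm high, close to the carrier's left end; origin at the centre of its foot; bystander, leave it alone
- spice_jar_3: spice jar with a red cap, 45 mm across, 106 mm tall, in front of the carrier; origin at the centre of its foot; bystander, leave it alone
- spice_jar_4: spice jar with a red cap, 45 mm across, 106 mm tall, close to the carrier's right end; origin at the centre of its foot; bystander, leave it alone
- bottle_1: small brown dropper bottle, 33 mm across, 102 mm tall; origin at the centre of its foot; bystander, leave it alone
- tape_1: roll of tape lying flat, 105 mm across, 25 mm high; origin at the centre of its underside; bystander, leave it alone

How it is judged:
By the outcome, as a careful person would: the job done as asked, in the order asked, and still so for the second after the job is handed in, with the robot touching nothing.
It also fails if it takes over 48 s, if anything falls off the work surface, if the arm or the gripper's body presses on something with over 40 N, if the wrist force passes 120 N, or if a joint passes its speed limit or range.

## Working session

There is one attempt and no reset: what is moved stays moved. The work goes in short steps, Python scripts to look and compute and a tool call to move; the robot and the scene stay as the last step left them, time stands still between calls to the robot, and variables do not carry over. Pictures are saved under pics/ and viewed, at most 10 in all, crops included, and the job is handed in when it is done.

Besides the shell and the picture viewer there is one more tool, called after "Request:" as name(argument=value, ...), one argument or row to a line, values as JSON. play_rows: Moves the arm, as the interface text tells. Its arguments: {"type":"object","properties":{"motion":{"type":"array"},"squeeze":{"type":"number"}},"required":["motion"]}

```bash
mkdir -p pics; python3 - <<'E'
from workcell import env
import cv2
for n in("scene","top"):
    i=env.camera_info(n);print(n,i["K"],i["R"],i["t"])
    cv2.imwrite(f"pics/{n}0.png",env.capture(n)[:,:,::-1])
print(env.hold_point_z,env.observe())
E
```

```text
scene [[510.50150138   0.         319.51565195]
 [  0.         510.50150138 240.94814629]
 [  0.           0.           1.        ]] [[ 0.87464682 -0.48433907  0.02021398]
 [-0.24888643 -0.484455   -0.83866495]
 [ 0.41599096  0.72850465 -0.54427245]] [-514.59459525  298.77852711  980.33716645]
top [[575.16515948   0.         328.18036675]
 [  0.         575.16515948 249.6779646 ]
 [  0.           0.           1.        ]] [[ 0.0133138  -0.99988525  0.00722751]
 [-0.98004737 -0.01448257 -0.19823575]
 [ 0.19831767 -0.00444403 -0.98012772]] [ -22.68898403  610.16024058 1519.05652828]
69.4 {'t': 0.1, 'joints': array([ 9.97884640e-01,  1.58931759e-01,  1.59806482e+00, -2.28271226e-05,
        1.38622467e+00, -2.10125804e-01]), 'qvel': array([-0.00237554, -0.00238172, -0.00283573,  0.00053899, -0.00140818,
        0.00097406]), 'tau': array([-3.44832943e-04, -3.86506748e+01, -3.22958922e+01,  7.02334335e-02,
        3.39700689e-02, -6.13130624e-05]), 'tool_pos': array([203.86601151, 537.20502078, 301.86853573]), 'tcp_rot': array([ 1.80397707e-01,  9.83593414e-01, -7.56963356e-04, -3.00361891e-04]), 'ft_force': array([-0.85565242,  0.77130192,  0.66339911]), 'wrist_torque': array([ 0.00554198,  0.02300858, -0.02842111]), 'grasp_force': 0.0, 'gripper_width': 92.10195158923374}
```

View pics/scene0.png

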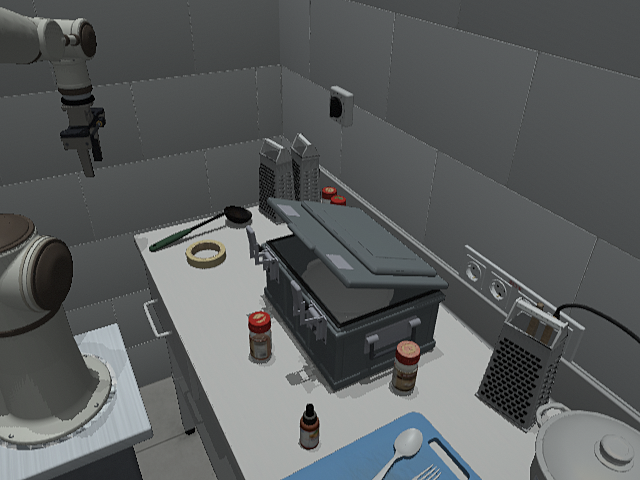

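View pics/top0.png

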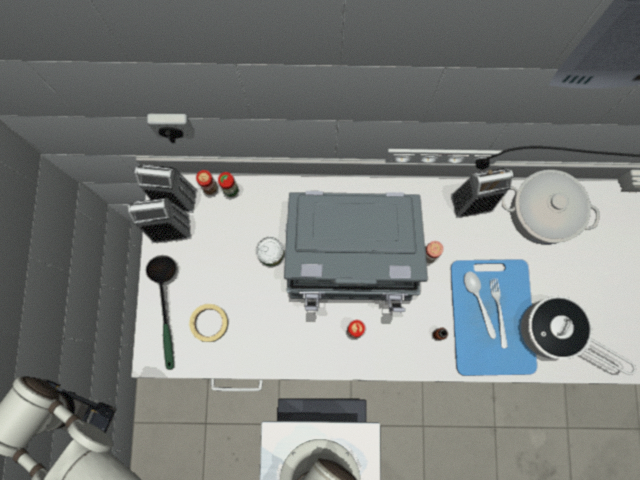

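The scene picture shows the carrier with its lid half open and both clamps standing up. The top picture shows it at about (355,250), with the clamps at about (312,303) and (388,305). I'll zoom in to pick precise points.

```bash
python3 - <<'E'
import cv2
a=cv2.imread("pics/scene0.png")[190:400,235:455];cv2.imwrite("pics/sc.png",cv2.resize(a,None,fx=2.8,fy=2.8,interpolation=cv2.INTER_CUBIC))
a=cv2.imread("pics/top0.png")[180:350,250:450];cv2.imwrite("pics/tc.png",cv2.resize(a,None,fx=3.5,fy=3.5,interpolation=cv2.INTER_CUBIC))
E
```

```text
(no output)
```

View pics/sc.png

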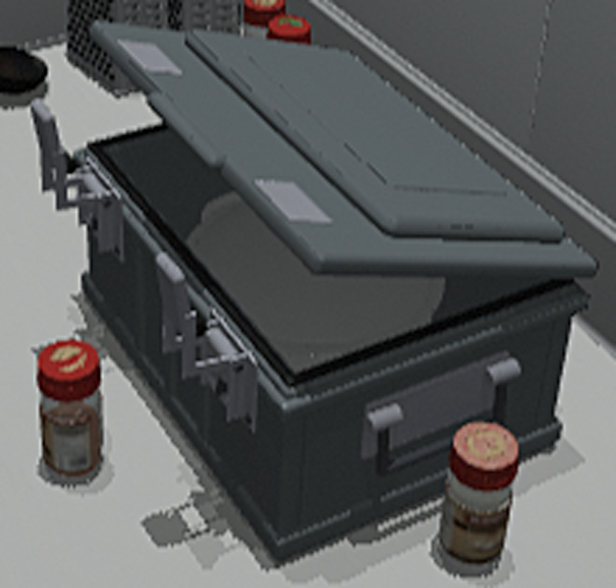

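View pics/tc.png

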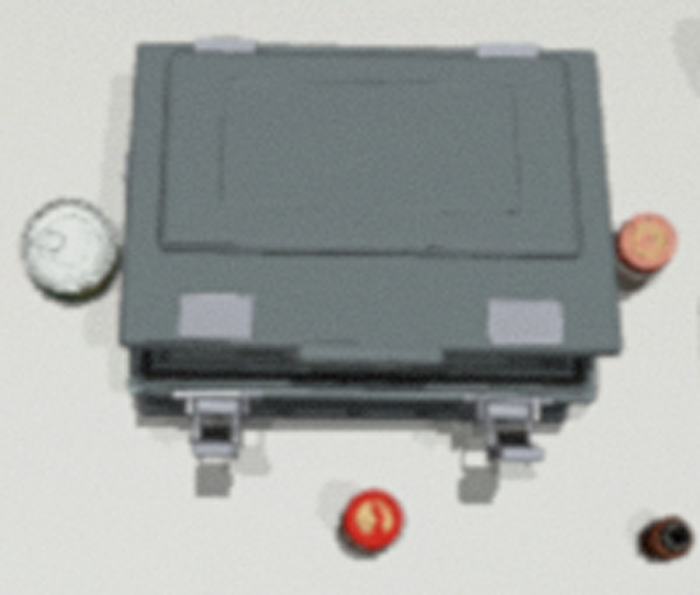

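The crops show the lever tips at scene-crop (38,103) and (167,258), and at top-crop (213,455) and (516,455). The lid's front corners are at (95,22)/(318,270) and (121,343)/(619,353). The rim corners are visible too, so I'll fit the carrier pose and lid angle to these points.

```bash
cat >fit.py <<'E'
import numpy as np
from scipy.optimize import least_squares
from workcell import env
C={n:env.camera_info(n) for n in("scene","top")}
def proj(n,X):
    c=C[n];p=c["K"]@(c["R"]@X+c["t"]);return p[:2]/p[2]
sc=lambda u,v:np.array([235+u/2.8,190+v/2.8]); tc=lambda u,v:np.array([250+u/3.5,180+v/3.5])
def onplane(n,px,z):
    c=C[n];d=c["R"].T@np.linalg.solve(c["K"],[*px,1]);o=-c["R"].T@c["t"];return o+d*(z-o[2])/d[2]
def world(p,X):
    c,s=np.cos(p[2]),np.sin(p[2]);return np.array([p[0]+c*X[0]-s*X[1],p[1]+s*X[0]+c*X[1],X[2]])
def lid(th,r,y,h=15):
    return [130-r*np.cos(th)-h*np.sin(th)*-1*1, y, 164+r*np.sin(th)+h*np.cos(th)]
E
python3 - <<'E'
from fit import *
def obs(p):
    th,W=p[3],p[4]
    return [("scene",sc(38,103),[-176,105,243]),("scene",sc(167,256),[-176,-105,243]),
    ("scene",sc(275,562),[-122,-165,0]),("scene",sc(290,395),[-122,-165,160]),("scene",sc(88,150),[-122,165,160]),
    ("top",tc(213,452),[-176,105,243]),("top",tc(516,452),[-176,-105,243]),
    ("top",tc(595,396),[-122,-165,160]),("top",tc(135,386),[-122,165,160]),
    ("scene",sc(318,268),lid(th,258,-W)),("scene",sc(95,22),lid(th,258,W)),
    ("top",tc(121,343),lid(th,258,W)),("top",tc(619,353),lid(th,258,-W))]
f=lambda p:np.concatenate([proj(n,world(p,X))-q for n,q,X in obs(p)])
s=least_squares(f,[600,0,0,.4,170],loss="soft_l1",x_scale=[100,100,.1,.1,10])
p=s.x;print(p.round(4));print(f(p).reshape(-1,2).round(1))
print("press",world(p,lid(p[3],220,0)),"shut",world(p,lid(0,220,0)))
for y in(105,-105):print("pivot",world(p,[-136,y,158]),"open front",world(p,[-176,y,213]))
for nm,q,z in(("jar3",tc(373,520),106),("tin",tc(70,248),58),("jar4",tc(646,242),106)):print(nm,onplane("top",q,z))
E
```

```text
[ 6.080651e+02 -8.015250e+01 -6.900000e-03  3.396000e-01  1.696434e+02]
[[ 0.9  1.8]
 [ 0.1  3.4]
 [ 0.5  1. ]
 [-1.7  0.2]
 [-2.8 -1.8]
 [-0.  -1.6]
 [ 1.7  0.2]
 [-1.5 -1.4]
 [-0.1 -1.3]
 [-0.9 -1.1]
 [-2.2  1.2]
 [-0.5 -0.6]
 [ 0.6 -0.4]]
press [535.63160078 -79.65577199 251.43560703] shut [518.06722473 -79.53531857 179.        ]
pivot [472.78836107  25.77766499 158.        ] open front [432.78930163  26.05197154 213.        ]
pivot [ 471.34825168 -184.21739706  158.        ] open front [ 431.34919224 -183.94309051  213.        ]
jar3 [393.43614468 -90.42108727 106.        ]
tin [605.38759703 145.79446925  58.        ]
jar4 [ 607.00654559 -298.15740019  106.        ]
```

Request:
play_rows(
  motion=[
    [[0,0,-0.12,0,0,-0.06,-1],[-0.05,-0.04,-0.22,0,0,-0.12,-1],[-0.15,-0.12,-0.22,0,0,-0.18,-1],[-0.25,-0.2,-0.22,0,0,-0.231,-1],[-0.34,-0.27,-0.22,0,0,-0.231,-1],[-0.43,-0.35,-0.22,0,0,-0.231,-1],[-0.52,-0.42,-0.22,0,0,-0.231,-1],[-0.61,-0.5,-0.22,0,0,-0.231,-1],[-0.7,-0.57,-0.22,0,0,-0.231,-1],[-0.79,-0.64,-0.22,0,0,-0.231,-1],[-0.872,-0.705,-0.22,0,0,-0.231,-1],[-0.872,-0.705,-0.22,0,0,-0.231,-1]],
  ],
)

```text
t: 1.3
tool_pos: [431.7, 146.5, 390.0]
tcp_rot: [0.003, 1.0, -0.001, -0.0]
ft_force: [0.0, 0.5, 0.3]
gripper_width: 0.4
grasp_force: 0.0
```

Request:
play_rows(
  motion=[
    [[-0.05,-0.1,0,0,0,0,-1],[-0.1,-0.2,0,0,0,0,-1],[-0.14,-0.3,0,0,0,0,-1],[-0.18,-0.4,0,0,0,0,-1],[-0.22,-0.49,0,0,0,0,-1],[-0.25,-0.565,0,0,0,0,-1],[-0.25,-0.565,0.05,0,0,0,-1],[-0.25,-0.565,0.095,0,0,0,-1],[-0.25,-0.565,0.095,0,0,0,-1]],
  ],
)

```text
t: 2.2
tool_pos: [529.2, -74.9, 349.8]
tcp_rot: [-0.0, 1.0, 0.001, -0.002]
ft_force: [-0.4, 0.1, 0.7]
gripper_width: 0.8
grasp_force: 0.0
```

Request:
play_rows(
  motion=[
    [[0.005,0,0.02,0,0,0,-1],[0.01,0,0.04,0,0,0,-1],[0.015,0,0.06,0,0,0,-1],[0.02,0,0.08,0,0,0,-1],[0.025,0,0.1,0,0,0,-1],[0.028,0,0.12,0,0,0,-1],[0.03,0,0.14,0,0,0,-1],[0.033,0,0.155,0,0,0,-1],[0.035,0,0.17,0,0,0,-1],[0.035,0,0.185,0,0,0,-1],[0.035,0,0.195,0,0,0,-1],[0.035,0,0.2,0,0,0,-1]],
  ],
)

```text
t: 3.4
tool_pos: [515.9, -75.9, 272.1]
tcp_rot: [-0.0, 1.0, 0.0, -0.0]
ft_force: [-2.7, 0.3, 3.1]
gripper_width: 0.6
grasp_force: 1.3
```

Request:
play_rows(
  motion=[
    [[0,0,0.005,0,0,0,-1],[0,0,0.01,0,0,0,-1],[0,0,0.014,0,0,0,-1],[0,0,0.018,0,0,0,-1],[0,0,0.018,0,0,0,-1]],
  ],
)

```text
t: 3.9
tool_pos: [516.2, -75.9, 267.4]
tcp_rot: [-0.0, 1.0, -0.0, 0.0]
ft_force: [-6.8, 0.9, 11.7]
gripper_width: 0.4
grasp_force: 6.3
```

Request:
play_rows(
  motion=[
    [[0,0,0.005,0,0,0,-1],[0,0,0.01,0,0,0,-1],[0,0,0.01,0,0,0,-1]],
  ],
)

```text
t: 4.2
tool_pos: [516.3, -75.8, 267.3]
tcp_rot: [-0.0, 1.0, -0.001, 0.0]
ft_force: [-18.3, 3.7, 34.0]
gripper_width: 0.3
grasp_force: 16.8
```

Request:
play_rows(
  motion=[
    [[0,0,-0.08,0,0,0,-1],[0,0,-0.2,0,0,0,-1],[0,0,-0.33,0,0,0,-1],[0.1,0.05,-0.33,0,0,0,-1],[0.2,0.12,-0.33,0,0,0,-1],[0.28,0.2,-0.33,0,0,0,-1],[0.31,0.255,-0.33,0,0,0,-1],[0.31,0.255,-0.22,0,0,0,-1],[0.31,0.255,-0.12,0,0,0,-1],[0.31,0.255,-0.0875,0,0,0,-1],[0.31,0.255,-0.0875,0,0,0,-1]],
  ],
)

```text
t: 5.3
tool_pos: [391.4, 26.3, 294.9]
tcp_rot: [0.0, 1.0, 0.001, -0.002]
ft_force: [0.8, -0.1, -0.5]
gripper_width: 0.7
grasp_force: 0.0
```

```bash
python3 - <<'E'
from workcell import env
import cv2
a=env.capture("scene")[150:390,215:455,::-1];cv2.imwrite("pics/sc2.png",cv2.resize(a,None,fx=2.5,fy=2.5,interpolation=cv2.INTER_CUBIC))
E
```

```text
(no output)
```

View pics/sc2.png

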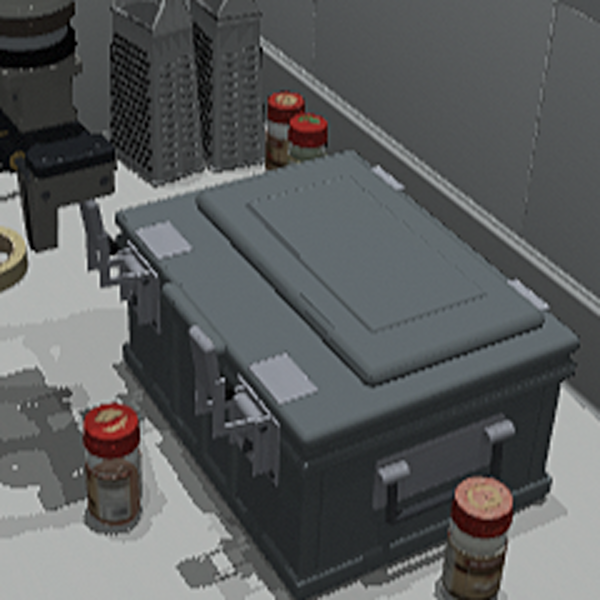

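The lid is shut, with the fingers standing in front of the left lever (crop ~(95,225)). Next I'll push the lever along +x.

Request:
play_rows(
  motion=[
    [[-0.03,0,0,0,0,0,-1],[-0.06,0,0,0,0,0,-1],[-0.08,0,0,0,0,0,-1],[-0.1,0,0,0,0,0,-1],[-0.12,0,0,0,0,0,-1],[-0.14,0,0,0,0,0,-1],[-0.16,0,0,0,0,0,-1],[-0.18,0,0,0,0,0,-1],[-0.2,0,0,0,0,0,-1],[-0.215,0,0,0,0,0,-1],[-0.23,0,0,0,0,0,-1],[-0.23,0,0,0,0,0,-1]],
  ],
)

```text
t: 6.55
tool_pos: [484.6, 26.1, 296.4]
tcp_rot: [-0.0, 1.0, 0.0, -0.0]
ft_force: [-0.7, -0.3, 0.2]
gripper_width: 0.6
grasp_force: 0.0
```

```bash
python3 - <<'E'
from workcell import env
import cv2
a=env.capture("scene")[150:390,215:455,::-1];cv2.imwrite("pics/sc3.png",cv2.resize(a,None,fx=2.5,fy=2.5,interpolation=cv2.INTER_CUBIC))
E
```

```text
(no output)
```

View pics/sc3.png

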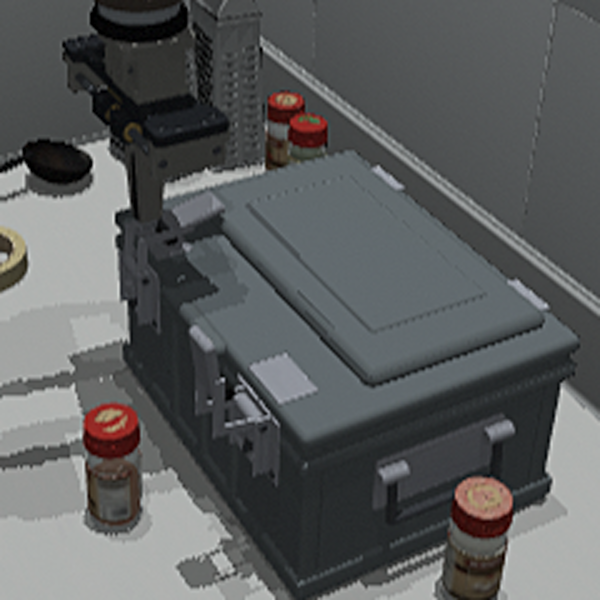

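The left lever has snapped back over the lid (grip at crop ~(200,212)). I'll do the right one next.

Request:
play_rows(
  motion=[
    [[0.03,0,-0.05,0,0,0,-1],[0.06,0,-0.15,0,0,0,-1],[0.12,0,-0.235,0,0,0,-1],[0.2,-0.08,-0.235,0,0,0,-1],[0.235,-0.18,-0.235,0,0,0,-1],[0.235,-0.29,-0.235,0,0,0,-1],[0.235,-0.4,-0.235,0,0,0,-1],[0.235,-0.5,-0.235,0,0,0,-1],[0.235,-0.525,-0.2,0,0,0,-1],[0.235,-0.525,-0.1,0,0,0,-1],[0.235,-0.525,0,0,0,0,-1],[0.235,-0.525,0,0,0,0,-1]],
  ],
)

```text
t: 7.8
tool_pos: [387.6, -181.9, 291.1]
tcp_rot: [0.0, 1.0, 0.004, -0.004]
ft_force: [-0.8, 0.5, 0.0]
gripper_width: -0.0
grasp_force: 0.0
```

Request:
play_rows(
  motion=[
    [[-0.03,0,0,0,0,0,-1],[-0.06,0,0,0,0,0,-1],[-0.08,0,0,0,0,0,-1],[-0.1,0,0,0,0,0,-1],[-0.12,0,0,0,0,0,-1],[-0.14,0,0,0,0,0,-1],[-0.16,0,0,0,0,0,-1],[-0.18,0,0,0,0,0,-1],[-0.2,0,0,0,0,0,-1],[-0.215,0,0,0,0,0,-1],[-0.23,0,0,0,0,0,-1],[-0.23,0,0,0,0,0,-1]],
  ],
)

```text
t: 9.0
tool_pos: [482.6, -183.8, 296.3]
tcp_rot: [-0.0, 1.0, 0.0, -0.0]
ft_force: [0.2, -0.7, -0.1]
gripper_width: -0.2
grasp_force: 0.0
```

Request:
play_rows(
  motion=[
    [[0.03,0,-0.05,0,0,0,-1],[0.06,0,-0.15,0,0,0,-1],[0.12,0,-0.25,0,0,0,-1],[0.22,0,-0.3,0,0,0,-1],[0.3,0,-0.3,0,0,0,-1],[0.3,0,-0.3,0,0,0,-1]],
  ],
)

```text
t: 9.6
tool_pos: [360.1, -183.9, 417.7]
tcp_rot: [0.001, 1.0, -0.001, 0.001]
ft_force: [0.5, 0.0, 0.1]
gripper_width: 0.2
grasp_force: 0.0
```

```bash
python3 - <<'E'
from workcell import env
import cv2,numpy as np
a=env.capture("scene")[150:390,215:455,::-1];b=env.capture("top")[170:350,250:450,::-1]
cv2.imwrite("pics/sc4.png",np.hstack([cv2.resize(a,(400,400)),cv2.resize(b,(400,400))]))
E
```

```text
(no output)
```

View pics/sc4.png

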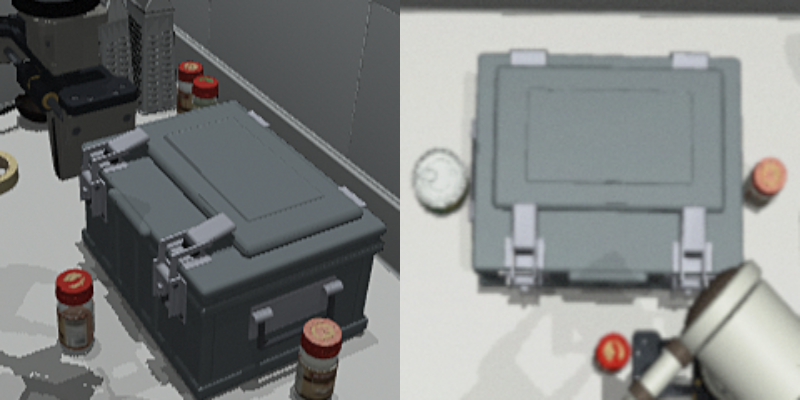

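Both levers now lie over the shut lid (left half, grips at about (125,145) and (210,235)). The tin and jars haven't moved, and the robot is clear of everything.

```bash
python3 -c "
from workcell import env
print(env.close_job())"
```

```text
the job is handed in; nothing more can be done
None
```

The lid is shut, both clamps have snapped over onto it, the things around the carrier show no sign of having moved, and the job is handed in; no verdict was returned.

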